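# Hang up the keys and turn the status block to closed

## Robot

A 6-joint arm with a two-finger parallel gripper is mounted at the origin on a cart in front of the work surface, level with it; the furniture and walls round the work are solid. World frame = base frame: x ahead of the robot, y to its left, z up, the work surface at z = 0. Lengths are in m, angles in rad, forces in N, time in s.
With the tool pointing down it reaches from about 0.375 to 0.975 m from the base axis. Payload 3.8 kg.
Tool frame: the origin (TCP) lies midway between the tips of the shut fingers; the grasp point (between the pads) lies 19 mm behind it; z points along the fingers, y is the line along which they close (so a half turn about z gives the same grasp; the last joint's range is limited). The gripper opens to 85 mm and grips with 20 to 120 N. Pads are 22 mm wide; open, the fingers measure 114 mm over their backs; the gripper's body (76 mm by 85 mm) begins 54 mm behind the grasp point. The pads swing forward as they close: fully open they stand 13 mm farther back than shut.
Start: joints at [-1.354, 0.264, 1.604, -0, 1.274, -0.037], TCP at [0.169, -0.653, 0.231] pointing down, gripper open.
Joint ranges: [-2.63, 2.63], [-0.94, 2.18], [0.31, 2.57], [-1.31, 4.45], [0, 2.66], [-2.55, 2.55]. Speed limits (rad/s): [2.57, 2.57, 3.14, 3.14, 3.14, 3.14].

## Interface

Orientations are given as a rotation vector (axis times angle).
In Python, from workcell import bot gives the robot as it stands.
- The arm moves only by the tool step_arm, never from a script. Its argument "motion" is a list of rows, each a list of 5 numbers: the finger opening in cm, from 0 to 8.54, then the shift along the tool's x, y, z in cm, then the turn about the tool's z in degrees. In form: [[claw, dx, dy, dz, twist], ...]. A call has 1 to 20 rows; each row is the pose to reach, as a shift and turn from the pose commanded when the call began, along the tool's axes at that moment; what a row does not reach only later rows make up. A row lasts 1/10 s, in which the tool goes at most 50 mm and 8.59 degrees, less where a joint would pass 70% of its speed; a pose out of reach is approached as far as the arm can. A call with a gripper value outside its range is refused whole. The fingers move at their own pace and stop on an object; "force" is the grip in N (left out, the last holds). Time passes only in rows, so rows that repeat a pose let the fingers close. It gives the time, the measured TCP pose, the force, the opening and the grip force at its end, in the units of the state.
- bot.read_state(): the state, without advancing time (a new reading comes with each control period).
- bot.read_camera(name): name is "scene" or "top" or "wrist"; returns (picture, depth): 400x640x3 uint8, red, green, blue; 400x640 float32, m along the optical axis (not along the pixel's ray), 0 where there is no reading.
- bot.calibration(name): a dict with "mtx" (3x3 intrinsics, pixels), "origin" and "orientation" of the camera in the world; the wrist camera has in their place "T_tool_cam" (4x4, takes a point from camera to tool coordinates, whose origin is the TCP and whose axes are the flange's). Camera axes: x right, y up, looking along -z (the intrinsics and any distortion apply to the point x, -y, -z); pixel columns grow to the right and rows downward; lengths in m; the calibration is good to about 2 mm. A picture is of the moment at which its call begins: read the wrist's pose just before it. calibration takes no time and is no camera call.
- bot.finish_job(): hands the job in; it is judged then, once.
The state is a dict: "time": time; "q": joint angles; "joint_vel": joint speeds; "joint_torque": joint torques, N m; "tool_pos": TCP position; "tcp_rot": TCP orientation; "wrist_force": force on the tool from outside, world axes, zero at the start; "torque": the same for the moment, N m; "width": opening from 0.0 (shut) to 1.0 (fully open); "grip_force": force on a finger pad.
Only numpy, scipy, OpenCV 4.12 (cv2) and the standard library are available. Lean on these libraries where they do the work, as an engineer would, in place of code of your own. Each camera call takes 0.05 s, during which the arm holds its last target. There are 200 camera calls.

## Task

The tasting stand is closing: hang every key tag that lies on the table in the low key cabinet, each by its loop on the hook marked with the tag's own colour. Only when they all hang freely, pull the two-coloured status block up out of its clear sleeve, turn it round and slide it back fully home, so that its red side faces the front where the white one did. Leave the jars, the mug and the cheese tray where they stand.

Things in the scene. Friction and masses are not known exactly. Their poses are not given: they have to be found in the camera images.
- tag_blue: blue key tag, 164 mm long, 60 g, both faces alike: paddle 125 x 28 x 12 mm, then a 6 mm steel wire loop. Origin at mid length and mid thickness; +x along the tag to the loop (paddle x=-82..+43 mm, loop to +82, its opening 25 wide by 33 long, x=+43..+76); y width, z thickness. Starts flat on the table, loop pointing away from the robot within 20 degrees; may be absent
- bar_blue (a point): centre of the 6 mm thick end bar of the blue tag's loop, 79 mm from the tag's origin along its +x; this bar rests on the hook when the tag hangs
- hook_blue: fixed hook in the cabinet, marked by a blue square on the cabinet's front lip before it and a blue plate behind it. Axes, x zero and z zero are the cabinet's; y zero at the hook. 6 mm steel wire from the back wall (x=+62, z=168 mm) to the front (x=+22, z=172), then straight up to a tip with its top at z=193 mm
- seat_blue (a point): point just above the middle of the blue hook's arm (x=+42, z=173 mm of the hook); a hanging bar rests within about 20 mm of it. The opening (155 mm) is lower than a tag is long: tags go in tilted, loop first and upward, held by the tail, fingers in front of the lip. Let go at about 45 degrees with the loop round the hook, a tag swings down and hangs; knocked, it swings a while
- tag_yellow: yellow key tag, 164 mm long, 60 g, both faces alike: paddle 125 x 28 x 12 mm, then a 6 mm steel wire loop. Origin at mid length and mid thickness; +x along the tag to the loop (paddle x=-82..+43 mm, loop to +82, its opening 25 wide by 33 long, x=+43..+76); y width, z thickness. Starts flat on the table, loop pointing away from the robot within 20 degrees; may be absent
- bar_yellow (a point): centre of the 6 mm thick end bar of the yellow tag's loop, 79 mm from the tag's origin along its +x; this bar rests on the hook when the tag hangs
- hook_yellow: fixed hook in the cabinet, marked by a yellow square on the cabinet's front lip before it and a yellow plate behind it. Axes, x zero and z zero are the cabinet's; y zero at the hook. 6 mm steel wire from the back wall (x=+62, z=168 mm) to the front (x=+22, z=172), then straight up to a tip with its top at z=193 mm
- seat_yellow (a point): point just above the middle of the yellow hook's arm (x=+42, z=173 mm of the hook); a hanging bar rests within about 20 mm of it. The opening (155 mm) is lower than a tag is long: tags go in tilted, loop first and upward, held by the tail, fingers in front of the lip. Let go at about 45 degrees with the loop round the hook, a tag swings down and hangs; knocked, it swings a while
- tag_green: green key tag, 164 mm long, 60 g, both faces alike: paddle 125 x 28 x 12 mm, then a 6 mm steel wire loop. Origin at mid length and mid thickness; +x along the tag to the loop (paddle x=-82..+43 mm, loop to +82, its opening 25 wide by 33 long, x=+43..+76); y width, z thickness. Starts flat on the table, loop pointing away from the robot within 20 degrees; may be absent
- bar_green (a point): centre of the 6 mm thick end bar of the green tag's loop, 79 mm from the tag's origin along its +x; this bar rests on the hook when the tag hangs
- hook_green: fixed hook in the cabinet, marked by a green square on the cabinet's front lip before it and a green plate behind it. Axes, x zero and z zero are the cabinet's; y zero at the hook. 6 mm steel wire from the back wall (x=+62, z=168 mm) to the front (x=+22, z=172), then straight up to a tip with its top at z=193 mm
- seat_green (a point): point just above the middle of the green hook's arm (x=+42, z=173 mm of the hook); a hanging bar rests within about 20 mm of it. The opening (155 mm) is lower than a tag is long: tags go in tilted, loop first and upward, held by the tail, fingers in front of the lip. Let go at about 45 degrees with the loop round the hook, a tag swings down and hangs; knocked, it swings a while
- tag_white: white key tag, 164 mm long, 60 g, both faces alike: paddle 125 x 28 x 12 mm, then a 6 mm steel wire loop. Origin at mid length and mid thickness; +x along the tag to the loop (paddle x=-82..+43 mm, loop to +82, its opening 25 wide by 33 long, x=+43..+76); y width, z thickness. Starts flat on the table, loop pointing away from the robot within 20 degrees; may be absent
- bar_white (a point): centre of the 6 mm thick end bar of the white tag's loop, 79 mm from the tag's origin along its +x; this bar rests on the hook when the tag hangs
- hook_white: fixed hook in the cabinet, marked by a white square on the cabinet's front lip before it and a white plate behind it. Axes, x zero and z zero are the cabinet's; y zero at the hook. 6 mm steel wire from the back wall (x=+62, z=168 mm) to the front (x=+22, z=172), then straight up to a tip with its top at z=193 mm
- seat_white (a point): point just above the middle of the white hook's arm (x=+42, z=173 mm of the hook); a hanging bar rests within about 20 mm of it. The opening (155 mm) is lower than a tag is long: tags go in tilted, loop first and upward, held by the tail, fingers in front of the lip. Let go at about 45 degrees with the loop round the hook, a tag swings down and hangs; knocked, it swings a while
- cabinet: fixed low wooden key cabinet, clear roof, 292 mm wide (y), 240 high, open at the front (-x, toward the robot). Origin on the table, z up. Front at x=-45 mm, back wall's inner face at x=+62. Sill up to z=30 and a drop lip under the roof from z=185 up, both 8 mm thick. Roof underside z=233, floor z=6. Four hooks 62 mm apart across y, in any order
- sleeve: fixed upright clear sleeve on a grey foot (70 x 100 mm), open at the top. Origin on the table under its centre, -x is its front (toward the robot). Inside 23.6 mm (x) by 64 mm (y), walls 4 mm, inner floor at z=6 mm, straight up to z=50 mm, then flared out 5 mm to a rim at z=59 mm
- status_block: status block, 20 mm (x) by 60 mm (y) by 104 mm high, 90 g, one broad side white (-x), the other red (+x). Origin at the centre of its underside, z up; the lowest 8 mm is a narrower foot 12 x 52 mm. Starts in the sleeve, standing 51 mm out of it, white to the front
- red_face (a point): point on the block's red side, 80 mm above its underside, 10 mm from its middle plane
- toothpick_jar: clear jar of cocktail sticks, 45 mm wide, 68 mm high; origin at the centre of its underside; a bystander to leave alone
- mustard_jar: glass jar with a green lid, 74 mm wide, 83 mm high; origin at the centre of its underside; a bystander to leave alone
- mug_green: green and white mug, 78 x 116 mm, 101 mm high; origin at the centre of its underside; a bystander to leave alone
- cheese_tray_green: green tray of cheese rolls, 116 x 184 mm, 32 mm high; origin at the centre of its underside; a bystander to leave alone

How it is judged:
On the way, in this order (a step that is already met when the one before it is completed fails the run):
1. every key tag present hangs on the hook of its colour (horizontal distance between bar_blue and seat_blue below 0.026 m and z of bar_blue in the frame of seat_blue between -0.002 and 0.02 m and angle between each of tag_blue, tag_yellow, tag_green, tag_white's own x axis and vertical below 0.4 rad and horizontal distance between bar_yellow and seat_yellow below 0.026 m and z of bar_yellow in the frame of seat_yellow between -0.002 and 0.02 m and horizontal distance between bar_green and seat_green below 0.026 m and z of bar_green in the frame of seat_green between -0.002 and 0.02 m and horizontal distance between bar_white and seat_white below 0.026 m and z of bar_white in the frame of seat_white between -0.002 and 0.02 m), for 0.2 s.
2. the status block is lifted clear of its sleeve (z of status_block in the frame of sleeve above 0.06 m), for 0.1 s.
3. the block is fully home in the sleeve, red side to the front (z of status_block in the frame of sleeve below 0.01 m and horizontal distance between status_block and sleeve below 0.006 m and x of red_face in the frame of sleeve below -0.004 m and angle between status_block's own z axis and vertical below 0.14 rad), for 0.2 s.
At the end, for the whole second after the job is handed in: each tag present hangs on its colour's hook (bar resting on it, within 26 mm of the seat sideways, tag within 0.4 rad of vertical); the block stands in the sleeve (within 4 mm of its floor, 6 mm of centre, 0.14 rad of upright), red side to the front, at rest (all of step 1 and all of step 3 and linear speed of status_block below 0.03 m/s); the robot touches nothing.
It fails at once if a bystander (cocktail-stick jar, mustard jar, mug, cheese tray) is shifted more than 40 mm (distance of any of toothpick_jar, mustard_jar, mug_green, cheese_tray_green from where it was at the start of the episode above 0.04 m).
Of tag_blue, tag_yellow, tag_green, tag_white only 3 to 4 are there at a start; the rules pass over those that are not, and their reading is None.
At some moment in a run one of tag_blue, tag_yellow, tag_green, tag_white may be knocked a few centimetres aside while the robot is not near it.
It also fails if it takes over 210 s, if anything falls off the work surface, if the arm or the gripper's body presses on something with over 40 N, if the wrist force passes 120 N, or if a joint passes its speed limit or range.

## Working session

There is one attempt and no reset: what is moved stays moved. The work goes in short steps, Python scripts to look and compute and a tool call to move; the robot and the scene stay as the last step left them, time stands still between calls to the robot, and variables do not carry over. Pictures are saved under pics/ and viewed, at most 14 in all, crops included, and the job is handed in when it is done.

Besides the shell and the picture viewer there is one more tool, called by a JSON object that holds its "op" and its "data". step_arm: Moves the arm, as the interface text tells. Its arguments: {"type":"object","properties":{"motion":{"type":"array","items":{"type":"array","items":{"type":"number"}}},"force":{"type":"number"}},"required":["motion"]}

```bash
mkdir -p pics; ls
python3 - <<'E'
from workcell import bot
import cv2
print(bot.read_state())
for n in ["scene","top","wrist"]:
    im,d=bot.read_camera(n); cv2.imwrite(f"pics/{n}0.png",im[:,:,::-1]); print(n,bot.calibration(n))
import numpy as np
E
```

```text
pics
{'time': 0.0, 'q': array([-1.35391791e+00,  2.64753834e-01,  1.60536318e+00,  2.59637889e-06,
        1.27367272e+00, -3.69205477e-02]), 'joint_vel': array([ 3.80833197e-04, -1.54185082e-03,  1.16015709e-03,  4.61930333e-05,
        1.08039789e-03, -2.57376873e-04]), 'joint_torque': array([ 3.33212438e-04, -5.15108943e+01, -3.67312610e+01,  3.32284685e-05,
        1.29625757e-02, -1.08092070e-05]), 'tool_pos': array([ 0.16931253, -0.65268093,  0.22996739]), 'tcp_rot': array([-3.11416061e+00, -3.97319208e-01,  3.06017502e-04]), 'wrist_force': array([-1.25745337, -0.38814353,  0.81810717]), 'torque': array([0.03277485, 0.02677482, 0.00113042]), 'grip_force': 0.0, 'width': 1.0039162286913932}
scene {'mtx': array([[364.41893518,   0.        , 319.283087  ],
       [  0.        , 364.41893518, 200.62556607],
       [  0.        ,   0.        ,   1.        ]]), 'origin': array([-0.18702486,  0.42156839,  0.69680242]), 'orientation': array([ 0.5877741 , -1.07934105, -1.969097  ])}
top {'mtx': array([[387.30713214,   0.        , 321.2296826 ],
       [  0.        , 387.30713214, 207.69104394],
       [  0.        ,   0.        ,   1.        ]]), 'origin': array([ 0.32190844, -0.10919135,  1.51282858]), 'orientation': array([ 0.15830425, -0.09688304, -1.58710467])}
wrist {'mtx': array([[346.22949616,   0.        , 316.9252128 ],
       [  0.        , 346.22949616, 202.37818919],
       [  0.        ,   0.        ,   1.        ]]), 'T_tool_cam': array([[-4.04126492e-04,  9.52092192e-01,  3.05810880e-01,
         7.83964443e-02],
       [ 9.99999909e-01,  4.26083060e-04, -5.04854430e-06,
        -1.02254842e-03],
       [-1.35107515e-04,  3.05810850e-01, -9.52092278e-01,
        -1.42602015e-01],
       [ 0.00000000e+00,  0.00000000e+00,  0.00000000e+00,
         1.00000000e+00]])}
```

View pics/top0.png

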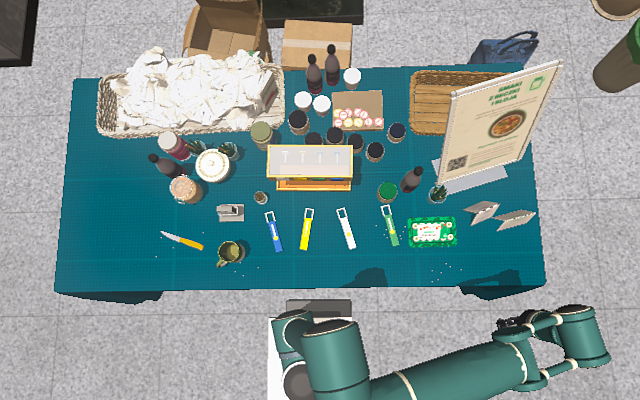

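View pics/scene0.png

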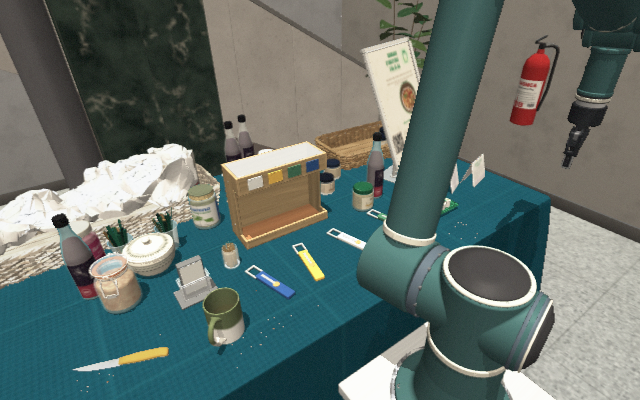

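Top view shows all four tags: blue (275,231), yellow (306,230), white (347,228) and green (390,225). The cabinet is at (310,168) and the sleeve at (231,212). In the scene view the lip squares run, left to right, white, yellow, green, blue.

```bash
cat > h.py <<'E'
from workcell import bot
import numpy as np, cv2
from scipy.spatial.transform import Rotation as R
F=np.diag([1,-1,-1.])
def T(p,r):
    M=np.eye(4);M[:3,:3]=R.from_rotvec(r).as_matrix();M[:3,3]=p;return M
def cam(n,save=None):
    s=bot.read_state();im,d=bot.read_camera(n);c=bot.calibration(n)
    M=T(s['tool_pos'],s['tcp_rot'])@c['T_tool_cam'] if n=='wrist' else T(c['origin'],c['orientation'])
    if save: cv2.imwrite(f'pics/{save}.png',im[:,:,::-1])
    return im,d,c['mtx'],M
def ray(K,M,uv):
    uv=np.atleast_2d(uv).astype(float)
    v=np.c_[(uv-K[[0,1],2])/K[0,0],np.ones(len(uv))]@F
    return v@M[:3,:3].T
def onz(K,M,uv,z):
    r=ray(K,M,uv);return M[:3,3]+r*((z-M[2,3])/r[:,2])[:,None]
def pts(d,K,M,uv):
    uv=np.atleast_2d(uv);return M[:3,3]+ray(K,M,uv)*d[uv[:,1],uv[:,0]][:,None]
def proj(K,M,P):
    p=(np.atleast_2d(P)-M[:3,3])@M[:3,:3]@F;return p[:,:2]/p[:,2:]*K[0,0]+K[[0,1],2]
RNG=dict(blue=((98,120,60),(122,255,255)),yellow=((22,140,120),(34,255,255)),green=((45,60,40),(85,255,255)),white=((0,0,175),(180,45,255)))
def mask(im,c):return cv2.inRange(cv2.cvtColor(im,cv2.COLOR_RGB2HSV),*RNG[c])
E
python3 - <<'E'
from h import *
im,d,K,M=cam('top')
box=dict(blue=(255,285,205,255),yellow=(292,318,203,255),white=(330,360,203,255),green=(375,402,203,248))
for c,(a,b,e,f) in box.items():
    m=np.zeros(im.shape[:2],np.uint8);m[e:f,a:b]=mask(im,c)[e:f,a:b]
    if c=='green' : pass
    v,u=np.nonzero(m);P=onz(K,M,np.c_[u,v],.012)[:,:2]
    (cx,cy),(w,h),an=cv2.minAreaRect(P.astype(np.float32)*1000)
    vx=cv2.fitLine(P.astype(np.float32),cv2.DIST_L2,0,.01,.01).ravel()
    print(c,len(u),(cx,cy),(w,h),np.degrees(np.arctan2(vx[1],vx[0])), 'depth z',np.median(pts(d,K,M,np.c_[u,v])[:,2]))
# cabinet roof & lip by depth in top
v,u=np.mgrid[120:200,250:370];uv=np.c_[u.ravel(),v.ravel()]
P=pts(d,K,M,uv);s=(P[:,2]>.2)&(P[:,2]<.27)
print('roof',cv2.minAreaRect((P[s,:2]*1000).astype(np.float32)),np.median(P[s,2]))
# scene lip squares
im,d,K,M=cam('scene')
P=pts(d,K,M,np.array([[256,183],[274,178],[292,172],[312,166]]));print('lip sq',P)
m=(im[140:260,170:220]);
E
python3 - <<'E'
import cv2
a=cv2.imread('pics/scene0.png')[130:320,160:400];cv2.imwrite('pics/s1.png',cv2.resize(a,None,fx=3.1,fy=3.1,interpolation=cv2.INTER_CUBIC))
E
```

```text
blue 193 (459.8096618652344, 130.36575317382812) (125.82240295410156, 30.27450942993164) 15.137414 depth z 0.011494090776620336
yellow 196 (468.68310546875, 11.153657913208008) (28.259294509887695, 123.46743774414062) -9.804474 depth z 0.012593988641561582
white 276 (486.1239013671875, -148.57638549804688) (163.93380737304688, 34.715824127197266) 15.872172 depth z 0.011514366421668476
green 196 (474.9337158203125, -322.01068115234375) (125.31227111816406, 28.90569496154785) 12.531151 depth z 0.012030827052624149
roof ((694.0032348632812, -23.34637451171875), (291.85870361328125, 119.89761352539062), 88.04287719726562) 0.23900055736127435
lip sq [[ 0.63732344  0.06887343  0.21139275]
 [ 0.63819095  0.01226573  0.20810838]
 [ 0.63483257 -0.04555769  0.21036588]
 [ 0.62994208 -0.11233804  0.21139463]]
```

View pics/s1.png

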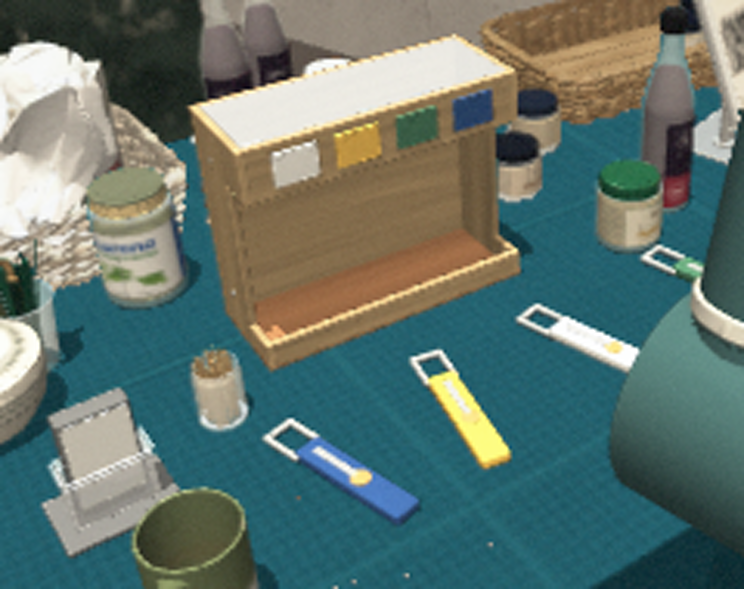

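The crop confirms the lip order (left to right white, yellow, green, blue) and the sleeve on the left beside the stick jar. The tool stays vertical, so I'll hold each tag by the tail and tilt it in the grip against the sill. Starting with green.

```bash
cat >> h.py <<'E'
def plan(x,y,z,yaw):
    "tool-frame shift (cm) and twist (deg) to world TCP x,y,z with tool x-axis at yaw deg"
    s=bot.read_state();Rm=R.from_rotvec(s['tcp_rot']).as_matrix()
    y0=np.degrees(np.arctan2(Rm[1,0],Rm[0,0]));dl=Rm.T@(np.array([x,y,z])-s['tool_pos'])*100
    q=np.degrees(s['q']);tw=-((yaw-y0+180)%360-180)
    print('shift',dl.round(2),'twist',round(tw,1),'| now',(s['tool_pos']*1000).round(1),'yaw',round(y0,1),'tilt',round(np.degrees(np.arccos(-Rm[2,2])),2),'q6',q[5].round(1),'t',round(s['time'],1))
E
python3 -c "
from h import *
plan(.45,-.33,.25,180)"
```

```text
shift [ 35.27 -24.23  -1.91] twist -165.5 | now [ 169.4 -653.   230.6] yaw 14.5 tilt 0.07 q6 -2.1 t 0.2
```

{"op": "step_arm", "data": {"motion": [[4.5,35,-24,-2,-165.5],[4.5,35,-24,-2,-165.5],[4.5,35,-24,-2,-165.5],[4.5,35,-24,-2,-165.5],[4.5,35,-24,-2,-165.5],[4.5,35,-24,-2,-165.5],[4.5,35,-24,-2,-165.5],[4.5,35,-24,-2,-165.5],[4.5,35,-24,-2,-165.5],[4.5,35,-24,-2,-165.5],[4.5,35,-24,-2,-165.5],[4.5,35,-24,-2,-165.5],[4.5,35,-24,-2,-165.5],[4.5,35,-24,-2,-165.5],[4.5,35,-24,-2,-165.5],[4.5,35,-24,-2,-165.5],[4.5,35,-24,-2,-165.5],[4.5,35,-24,-2,-165.5],[4.5,35,-24,-2,-165.5],[4.5,35,-24,-2,-165.5]]}}

```text
time: 2.25
tool_pos: [0.4479, -0.3331, 0.2512]
tcp_rot: [0.007, -3.141, -0.0]
wrist_force: [0.1, 0.4, -0.2]
width: 0.527
grip_force: 0.0
```

```bash
python3 -c "
from h import *
plan(.45,-.33,.25,180);print(bot.read_state()['width']*85)
im,d,K,M=cam('wrist','w1')
print(pts(d,K,M,[[320,200],[320,300],[320,100]]))"
```

```text
shift [-0.21  0.31  0.12] twist 0.3 | now [ 447.9 -333.1  251.2] yaw -179.7 tilt 0.01 q6 -129.5 t 2.2
44.827515079486986
[[ 4.89148831e-01 -3.28384425e-01  1.17776593e-02]
 [ 5.89416541e-01 -3.28104208e-01  6.19579473e-02]
 [ 3.78506420e-01 -3.29064422e-01  5.81351360e-05]]
```

View pics/w1.png

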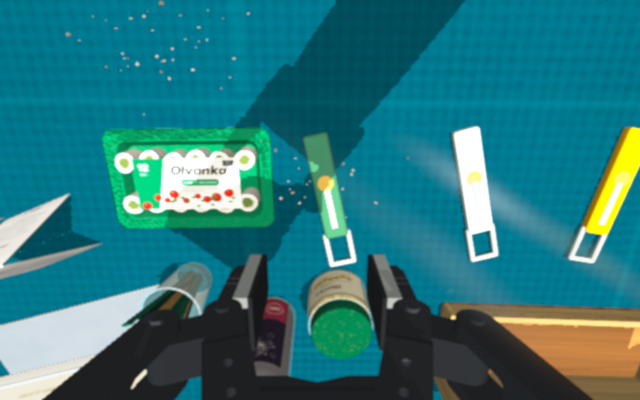

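The wrist view (upside down, robot side up) shows the green tag at (330,200), white at (475,195), yellow at (610,195), and the mustard jar and cheese tray beside green. Now measuring each tag's tail.

```bash
cat >> h.py <<'E'
def tag(c,near,n='wrist',grip=.011,save=None):
    "tag of colour c nearest world xy near -> grip point near tail, yaw"
    im,d,K,M=cam(n,save);m=cv2.morphologyEx(mask(im,c),cv2.MORPH_CLOSE,np.ones((7,7)))
    k,l,st,ce=cv2.connectedComponentsWithStats(m);best=None
    for i in range(1,k):
        if st[i,4]<150: continue
        v,u=np.nonzero(l==i);P=onz(K,M,np.c_[u,v],.012)[:,:2]
        (_,_),wh,_=cv2.minAreaRect((P*1000).astype(np.float32));L,W=max(wh),min(wh)
        if not(105<L<180 and 20<W<45): continue
        e=np.linalg.norm(P.mean(0)-near)
        if best is None or e<best[0]: best=(e,P,L,W)
    if best is None: print(c,'none');return
    e,P,L,W=best;box=cv2.boxPoints(cv2.minAreaRect((P*1000).astype(np.float32)))/1000
    E=[box[1]-box[0],box[2]-box[1]];ax=max(E,key=np.linalg.norm);ax=ax/np.linalg.norm(ax)*np.sign(ax[0]);cen=box.mean(0)
    if c=='white' and L>145: tail=cen-ax*.082
    else: tail=cen-ax*.0625
    g=tail+ax*grip
    print(c,'LW',round(L),round(W),'tail',tail.round(4),'grip',g.round(4),'yaw',np.degrees(np.arctan2(ax[1],ax[0])).round(1))
    return g,ax
E
python3 -c "
from h import *
for c,p in dict(green=(.475,-.322),white=(.48,-.15),yellow=(.47,.01)).items(): tag(c,p)
plan(.4237,-.333,.1,192.5)"
```

```text
green LW 125 28 tail [ 0.4134 -0.3355] grip [ 0.4241 -0.333 ] yaw 12.8
white LW 163 34 tail [ 0.4067 -0.1725] grip [ 0.4173 -0.1695] yaw 16.2
yellow LW 125 37 tail [0.4061 0.0194] grip [0.417  0.0175] yaw -9.6
shift [2.420e+00 1.000e-02 1.512e+01] twist -12.5 | now [ 448.  -333.1  251.2] yaw 180.0 tilt 0.01 q6 -129.2 t 2.5
```

{"op": "step_arm", "data": {"motion": [[4.5,2.4,0,10,-12.8],[4.5,2.4,0,18,-12.8],[4.5,2.4,0,18,-12.8],[4.5,2.4,0,18,-12.8],[4.5,2.4,0,22,-12.8],[4.5,2.4,0,24,-12.8],[4.5,2.4,0,24.8,-12.8],[4.5,2.4,0,24.8,-12.8],[4.5,2.4,0,24.8,-12.8],[2.5,2.4,0,24.8,-12.8],[2.5,2.4,0,24.8,-12.8],[2.5,2.4,0,24.8,-12.8],[2.5,2.4,0,24.8,-12.8],[2.5,2.4,0,24.8,-12.8]], "force": 20}}

```text
time: 3.85
tool_pos: [0.4255, -0.3344, 0.0053]
tcp_rot: [-0.351, 3.119, -0.004]
wrist_force: [-0.6, 0.5, 7.1]
width: 0.321
grip_force: 21.4
```

```bash
python3 -c "
from h import *
plan(.5,-.25,.12,180-1.96)
im,d,K,M=cam('wrist','w2')
"
```

```text
shift [ -9.17   6.54 -11.47] twist 14.8 | now [ 425.5 -334.4    5.3] yaw -167.2 tilt 0.22 q6 -143.6 t 3.9
```

View pics/w2.png

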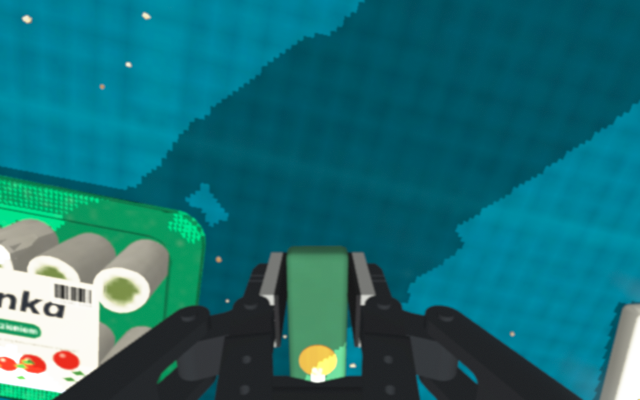

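Green is gripped with 10 mm of tail behind the pads. Lifting it and carrying it to the front of the cabinet.

```bash
cat >> h.py <<'E'
O=np.array([.679,-.0228]);CY=-1.96
HY=dict(white=.093,yellow=.031,green=-.031,blue=-.093)
def w(x,y):
    a=np.radians(CY);return O+np.array([x*np.cos(a)-y*np.sin(a),x*np.sin(a)+y*np.cos(a)])
def cab(x,y,z): plan(*w(x,y),z,180+CY)
E
python3 -c "
from h import *
cab(-.19,HY['green'],.10)"
```

```text
shift [-12.51  26.58  -9.53] twist 14.8 | now [ 425.5 -334.4    5.3] yaw -167.2 tilt 0.22 q6 -143.6 t 3.9
```

{"op": "step_arm", "data": {"motion": [[2.5,0,0,-5,0],[2.5,0,0,-10,0],[2.5,0,0,-12,0],[2.5,0,0,-12,0]], "force": 20}}

```text
time: 4.3
tool_pos: [0.4267, -0.3355, 0.1283]
tcp_rot: [-0.351, 3.115, -0.011]
wrist_force: [0.8, -0.4, -1.5]
width: 0.321
grip_force: 20.7
```

```bash
python3 -c "
from h import *
cab(-.19,HY['green'],.10)"
```

```text
shift [-12.37  26.76   2.7 ] twist 14.8 | now [ 426.7 -335.5  128.3] yaw -167.2 tilt 0.55 q6 -143.6 t 4.3
```

{"op": "step_arm", "data": {"motion": [[2.5,-12.4,26.7,2.5,14.8],[2.5,-12.4,26.7,2.5,14.8],[2.5,-12.4,26.7,2.5,14.8],[2.5,-12.4,26.7,2.5,14.8],[2.5,-12.4,26.7,2.5,14.8],[2.5,-12.4,26.7,2.5,14.8],[2.5,-12.4,26.7,2.5,14.8],[2.5,-12.4,26.7,2.5,14.8]]}}

```text
time: 5.1
tool_pos: [0.4842, -0.044, 0.0966]
tcp_rot: [-0.048, -3.138, 0.0]
wrist_force: [1.0, -0.9, -0.5]
width: 0.317
grip_force: 20.7
```

```bash
python3 -c "
from h import *
cab(-.11,HY['green'],.05)
im,d,K,M=cam('wrist','w3')
cam('scene','s3')
a=cv2.imread('pics/s3.png')[100:300,200:440];b=cv2.imread('pics/w3.png')
cv2.imwrite('pics/c3.png',np.vstack([cv2.resize(a,(480,400)),cv2.resize(b,(480,300))])[:600])
"
```

```text
shift [-8.41 -0.34  4.64] twist 0.2 | now [484.2 -44.   96.6] yaw 178.2 tilt 0.18 q6 -96.3 t 5.1
```

View pics/c3.png

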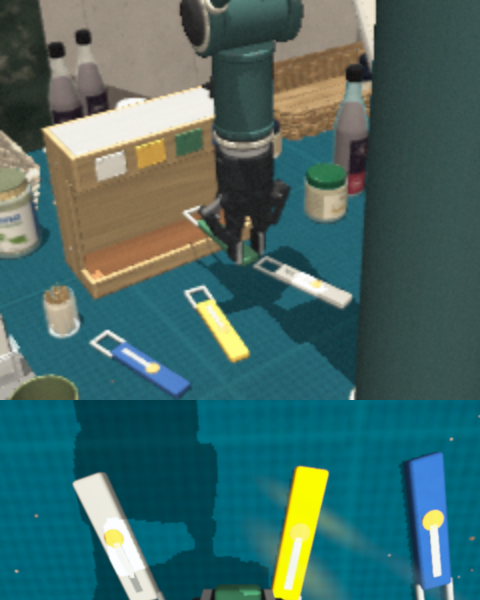

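The tag is held level in front of its hook. Next, go in over the sill and lower it so the sill tilts the tag.

{"op": "step_arm", "data": {"motion": [[2.5,-5,-0.3,4.6,0.2],[2.5,-9,-0.3,4.6,0.2],[2.5,-10.2,-0.3,4.6,0.2],[2.5,-10.2,-0.3,5.2,0.2],[2.5,-10.2,-0.3,5.9,0.2],[2.5,-10.2,-0.3,6.6,0.2],[2.5,-10.2,-0.3,7.3,0.2],[2.5,-10.2,-0.3,8,0.2],[2.5,-10.2,-0.3,8.6,0.2],[2.5,-10.2,-0.3,8.6,0.2],[2.5,-10.2,-0.3,8.6,0.2]]}}

```text
time: 6.3
tool_pos: [0.5871, -0.0516, 0.0121]
tcp_rot: [-0.059, -3.14, -0.0]
wrist_force: [-2.0, -0.8, 1.1]
width: 0.32
grip_force: 22.8
```

```bash
python3 -c "
from h import *
cab(-.118,HY['green'],.05)
im,d,K,M=cam('scene','s4')
a=cv2.imread('pics/s4.png')[100:300,200:440]
cv2.imwrite('pics/c4.png',cv2.resize(a,(720,600),interpolation=2))
"
```

```text
shift [ 2.71  0.09 -3.79] twist -0.2 | now [587.1 -51.6  12.1] yaw 177.8 tilt 0.04 q6 -95.3 t 6.3
```

View pics/c4.png

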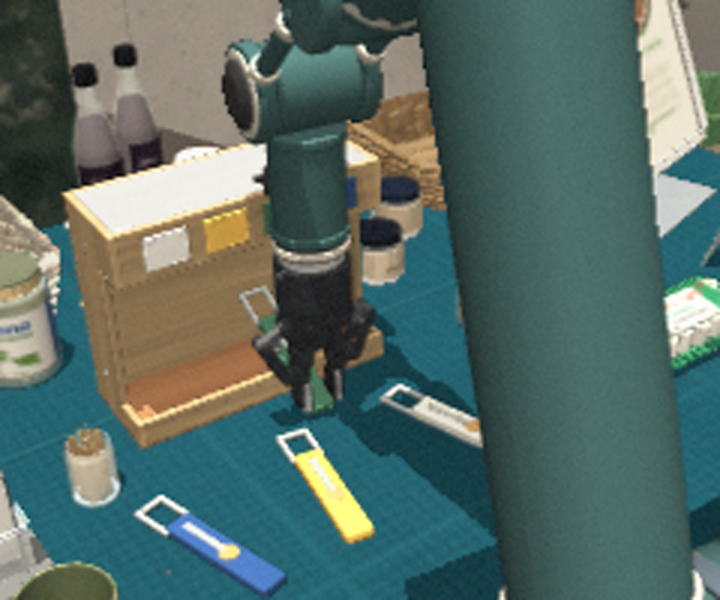

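The sill has tilted the tag; its loop end is at about (285,197) in the scene image. From that I'll compute the tilt.

```bash
cat >> h.py <<'E'
def barpos(c,uv,gz=None):
    "scene pixel of bar -> cabinet coords in the vertical plane of hook c"
    c0=bot.calibration('scene');M=T(c0['origin'],c0['orientation']);r=ray(c0['mtx'],M,uv)[0]
    a=np.radians(CY);ex=np.array([np.cos(a),np.sin(a)]);ey=np.array([-ex[1],ex[0]])
    s=(HY[c]-(M[:2,3]-O)@ey)/(r[:2]@ey);P=M[:3,3]+s*r
    st=bot.read_state()['tool_pos'];g=[(st[:2]-O)@ex,(st[:2]-O)@ey,st[2]]
    b=np.array([(P[:2]-O)@ex,HY[c],P[2]]);D=b-g
    print('bar cab',(b*1000).round(1),'tcp cab',(np.array(g)*1000).round(1),'len',(np.hypot(D[0],D[2])*1000).round(1),'tilt',np.degrees(np.arctan2(D[2],D[0])).round(1))
E
python3 -c "
from h import *
barpos('green',[285.2,197.3])
cab(-.121,HY['green'],.14)"
```

```text
bar cab [ 28.6 -31.   86.1] tcp cab [-90.8 -31.8  12.1] len 140.4 tilt 31.8
shift [  3.02   0.08 -12.79] twist -0.2 | now [587.1 -51.5  12.1] yaw 177.8 tilt 0.04 q6 -95.3 t 6.3
```

{"op": "step_arm", "data": {"motion": [[2.5,0.5,0.1,-2,0],[2.5,3,0.1,-6,0],[2.5,3,0.1,-10,0],[2.5,3,0.1,-11.4,0],[2.5,3,0.1,-11.4,0],[2.5,2.4,0.1,-11.8,0],[2.5,1.8,0.1,-12.1,0],[2.5,1.2,0.1,-12.4,0],[2.5,0.6,0.1,-12.4,0],[2.5,0.1,0.1,-12.4,0],[2.5,0.1,0.1,-12.4,0],[2.5,0.1,0.1,-12.4,0]]}}

```text
time: 7.55
tool_pos: [0.5863, -0.0507, 0.1358]
tcp_rot: [-0.059, -3.14, -0.0]
wrist_force: [0.1, 0.6, -0.0]
width: 0.318
grip_force: 22.6
```

```bash
python3 -c "
from h import *
cab(-.091,HY['green'],.097)
im,d,K,M=cam('scene','s5')
a=cv2.imread('pics/s5.png')[130:280,230:410]
cv2.imwrite('pics/c5.png',cv2.resize(a,(720,600),interpolation=2))
"
```

```text
shift [-0.07  0.01  3.88] twist -0.2 | now [586.3 -50.7 135.8] yaw 177.8 tilt 0.05 q6 -95.2 t 7.5
```

View pics/c5.png

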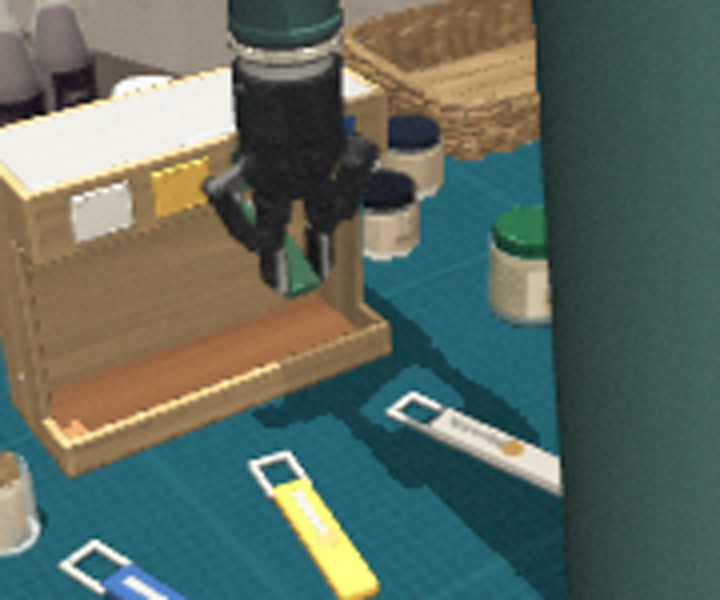

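No contact so far: the loop is above the hook, hidden by the lip. Lowering onto the hook.

{"op": "step_arm", "data": {"motion": [[2.5,0,0,1,0],[2.5,0,0,2,0],[2.5,0,0,2.8,0],[2.5,0,0,3.4,0],[2.5,0,0,3.9,0],[2.5,0,0,3.9,0],[2.5,0,0,3.9,0]]}}

```text
time: 8.3
tool_pos: [0.5863, -0.0508, 0.0973]
tcp_rot: [-0.059, -3.14, 0.0]
wrist_force: [0.5, -0.5, 1.7]
width: 0.318
grip_force: 22.4
```

```bash
python3 -c "
from h import *
cab(-.091,HY['green'],.097);s=bot.read_state();print(s['wrist_force'],s['torque'])
im,d,K,M=cam('scene','s6')
im2,d,K,M=cam('top','t6')
a=cv2.imread('pics/s6.png')[130:280,230:410];b=cv2.imread('pics/t6.png')[135:225,240:380]
cv2.imwrite('pics/c6.png',np.hstack([cv2.resize(a,(360,300),interpolation=2),cv2.resize(b,(440,300),interpolation=2)]))
"
```

```text
shift [-0.07  0.01  0.03] twist -0.2 | now [586.3 -50.8  97.3] yaw 177.8 tilt 0.04 q6 -95.2 t 8.3
[ 0.51889005 -0.46988729  1.65405033] [-0.01340824 -0.27534484 -0.00912891]
```

View pics/c6.png

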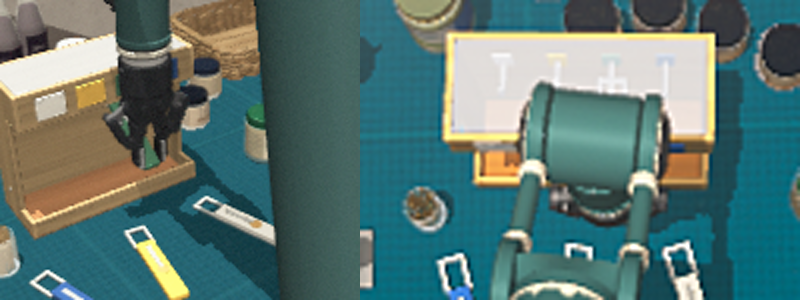

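Upward contact of 1.7 N, and through the clear roof the top view shows the loop around the green hook (crop 613,75). Releasing.

{"op": "step_arm", "data": {"motion": [[5,0,0,0,0],[5,0,0,0,0],[5,0,0,0,0],[5,0,0,0,0],[5,0,0,0,0],[5,4,0,0,0],[5,9,0,0,0],[5,14,0,-2,0],[5,14,0,-6,0],[5,14,0,-10,0],[5,14,0,-10,0]]}}

```text
time: 9.5
tool_pos: [0.4502, -0.0461, 0.2037]
tcp_rot: [0.059, 3.129, -0.003]
wrist_force: [1.9, 0.0, 1.4]
width: 0.587
grip_force: 0.0
```

```bash
python3 -c "
from h import *
cam('scene','s7');cam('top','t7')
a=cv2.imread('pics/s7.png')[130:280,230:410];b=cv2.imread('pics/t7.png')[135:225,240:380]
cv2.imwrite('pics/c7.png',np.hstack([cv2.resize(a,(360,300),interpolation=2),cv2.resize(b,(440,300),interpolation=2)]))
plan(.42,-.17,.2,180)
tag('white',(.48,-.15));tag('yellow',(.47,.01))
tag('white',(.48,-.15),'top')
"
```

```text
shift [  2.29 -12.53  -0.11] twist -2.2 | now [447.6 -45.7 198.9] yaw 177.8 tilt 0.22 q6 -96.8 t 9.6
white LW 140 33 tail [ 0.414  -0.1652] grip [ 0.4246 -0.1623] yaw 15.5
yellow LW 124 29 tail [0.4058 0.0215] grip [0.4166 0.0197] yaw -9.5
white LW 128 40 tail [ 0.5009 -0.6246] grip [ 0.5053 -0.6346] yaw -66.3
```

View pics/c7.png

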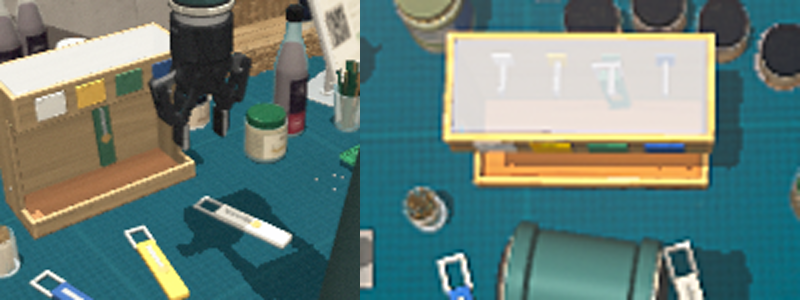

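Green hangs on its hook. Next is white; moving over it for a closer measurement.

{"op": "step_arm", "data": {"motion": [[5,-1,-12,0,-18],[5,-1,-12,0,-18],[5,-1,-12,0,-18],[5,-1,-12,0,-18],[5,-1,-12,0,-18]]}}

```text
time: 10.25
tool_pos: [0.4511, -0.1659, 0.1955]
tcp_rot: [0.428, -3.109, -0.004]
wrist_force: [0.3, -0.1, -0.1]
width: 0.582
grip_force: 0.0
```

```bash
python3 -c "
from h import *
tag('white',(.48,-.15),save='w8')
plan(.4173,-.1695,.003,196.2)
"
```

```text
white LW 162 33 tail [ 0.4062 -0.1682] grip [ 0.4168 -0.1654] yaw 15.2
shift [ 3.33  0.46 19.28] twist -0.4 | now [ 451.1 -165.3  195.7] yaw -164.2 tilt 0.19 q6 -128.9 t 10.3
```

{"op": "step_arm", "data": {"motion": [[5,3.3,0.8,5,0.5],[5,3.3,0.8,10,0.5],[5,3.3,0.8,15,0.5],[5,3.3,0.8,18,0.5],[5,3.3,0.8,19.1,0.5],[5,3.3,0.8,19.1,0.5],[5,3.3,0.8,19.1,0.5],[2.5,3.3,0.8,19.1,0.5],[2.5,3.3,0.8,19.1,0.5],[2.5,3.3,0.8,19.1,0.5],[2.5,3.3,0.8,19.1,0.5],[2.5,3.3,0.8,16,0.5],[2.5,3.3,0.8,11,0.5],[2.5,3.3,0.8,7,0.5],[2.5,3.3,0.8,7,0.5]], "force": 20}}

```text
time: 11.8
tool_pos: [0.4233, -0.1696, 0.135]
tcp_rot: [-0.417, 3.101, -0.013]
wrist_force: [1.2, -0.6, -0.2]
width: 0.318
grip_force: 20.2
```

```bash
python3 -c "
from h import *
cab(-.19,HY['white'],.10)
cam('wrist','w9')
"
```

```text
shift [-13.13  21.96   3.44] twist 17.3 | now [ 423.3 -169.6  135. ] yaw -164.7 tilt 0.85 q6 -130.3 t 11.8
```

View pics/w9.png

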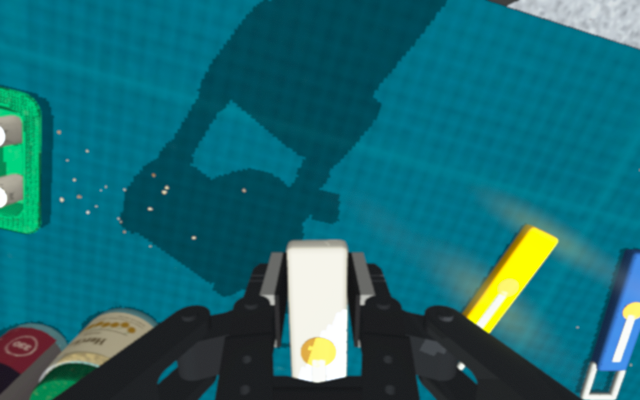

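White is gripped the same way, with its tail edge at row 243. Moving to the white hook.

{"op": "step_arm", "data": {"motion": [[2.5,-13,22,3.3,17.3],[2.5,-13,22,3.3,17.3],[2.5,-13,22,3.3,17.3],[2.5,-13,22,3.3,17.3],[2.5,-13,22,3.3,17.3],[2.5,-13,22,3.3,17.3],[2.5,-13,22,3.3,17.3],[2.5,-13,22,3.3,17.3]]}}

```text
time: 12.65
tool_pos: [0.484, 0.0794, 0.093]
tcp_rot: [-0.051, -3.139, 0.001]
wrist_force: [-0.2, -0.5, -0.8]
width: 0.317
grip_force: 20.2
```

```bash
python3 -c "
from h import *
cab(-.091,HY['white'],.010)
"
```

```text
shift [-10.76  -0.26   8.28] twist 0.1 | now [484.   79.4  93. ] yaw 178.1 tilt 0.16 q6 -81.7 t 12.7
```

{"op": "step_arm", "data": {"motion": [[2.5,-5,-0.3,4.3,0],[2.5,-9,-0.3,4.3,0],[2.5,-10.8,-0.3,4.3,0],[2.5,-10.8,-0.3,5,0],[2.5,-10.8,-0.3,5.7,0],[2.5,-10.8,-0.3,6.4,0],[2.5,-10.8,-0.3,7.1,0],[2.5,-10.8,-0.3,7.7,0],[2.5,-10.8,-0.3,8.2,0],[2.5,-10.8,-0.3,8.2,0],[2.5,-10.8,-0.3,8.2,0]]}}

```text
time: 13.75
tool_pos: [0.5927, 0.0726, 0.0129]
tcp_rot: [-0.053, -3.141, 0.001]
wrist_force: [-4.8, -2.4, 8.4]
width: 0.309
grip_force: 22.9
```

```bash
python3 -c "
from h import *
cab(-.091,HY['white'],.0)
im,d,K,M=cam('scene','s10')
# depth points in cabinet slab near hook plane, ahead of gripper
v,u=np.mgrid[120:300,180:420];uv=np.c_[u.ravel(),v.ravel()];P=pts(d,K,M,uv)
a=np.radians(CY);ex=np.array([np.cos(a),np.sin(a)]);ey=np.array([-ex[1],ex[0]])
c=np.c_[(P[:,:2]-O)@ex,(P[:,:2]-O)@ey,P[:,2]]
s=(abs(c[:,1]-.093)<.022)&(c[:,0]>-.03)&(c[:,0]<.055)&(c[:,2]>.04)&(c[:,2]<.17)
Q=c[s];print(len(Q));print(Q[np.argsort(-Q[:,2])][:6].round(3),uv[s][np.argsort(-Q[:,2])][:3]); print(np.degrees(np.arctan(np.polyfit(Q[:,0],Q[:,2],1)[0])))
"
```

```text
shift [0.15 0.06 1.29] twist 0.0 | now [592.7  72.6  12.9] yaw 178.1 tilt 0.04 q6 -83.4 t 13.8
46
[[0.04  0.103 0.089]
 [0.042 0.093 0.088]
 [0.04  0.09  0.088]
 [0.032 0.107 0.087]
 [0.038 0.104 0.087]
 [0.042 0.1   0.086]] [[245 208]
 [248 207]
 [249 207]]
28.83966682292775
```

{"op": "step_arm", "data": {"motion": [[2.5,0.5,0,-2,0],[2.5,3,0,-6,0],[2.5,3,0,-10,0],[2.5,3,0,-11.6,0],[2.5,3,0,-11.6,0],[2.5,3,0,-11.6,0]]}}

```text
time: 14.4
tool_pos: [0.5628, 0.074, 0.1277]
tcp_rot: [0.053, 3.141, 0.0]
wrist_force: [-0.8, 0.9, -0.9]
width: 0.315
grip_force: 22.3
```

```bash
cat >> h.py <<'E'
def loop(c,z0=.04,z1=.23):
    im,d,K,M=cam('scene')
    v,u=np.mgrid[110:300,180:440];uv=np.c_[u.ravel(),v.ravel()];P=pts(d,K,M,uv)
    a=np.radians(CY);ex=np.array([np.cos(a),np.sin(a)]);ey=np.array([-ex[1],ex[0]])
    q=np.c_[(P[:,:2]-O)@ex,(P[:,:2]-O)@ey,P[:,2]]
    s=(abs(q[:,1]-HY[c])<.025)&(q[:,0]>-.033)&(q[:,0]<.053)&(q[:,2]>z0)&(q[:,2]<z1)
    Q=q[s]
    if len(Q)<5: print('few',len(Q));return
    print(len(Q),'max',Q.max(0).round(3),'min',Q.min(0).round(3),'y mean',Q[:,1].mean().round(4),'slope',np.degrees(np.arctan(np.polyfit(Q[:,0],Q[:,2],1)[0])).round(1))
    return Q
E
python3 -c "
from h import *
cab(-.090,HY['white'],.136);s=bot.read_state();print(s['wrist_force'])
print(loop('white'))
"
```

```text
shift [-2.94  0.02 -0.83] twist 0.0 | now [562.8  74.  127.7] yaw 178.1 tilt 0.01 q6 -83.1 t 14.4
[-0.81040909  0.93477247 -0.86446877]
few 0
None
```

{"op": "step_arm", "data": {"motion": [[2.5,-0.6,-0.2,-0.3,0],[2.5,-1.2,-0.2,-0.6,0],[2.5,-1.8,-0.2,-0.8,0],[2.5,-2.4,-0.2,-0.8,0],[2.5,-2.9,-0.2,-0.8,0],[2.5,-2.9,-0.2,-0.8,0],[2.5,-2.9,-0.2,0.2,0],[2.5,-2.9,-0.2,1.2,0],[2.5,-2.9,-0.2,2,0],[2.5,-2.9,-0.2,2.5,0],[2.5,-2.9,-0.2,2.9,0],[2.5,-2.9,-0.2,2.9,0],[2.5,-2.9,-0.2,2.9,0]]}}

```text
time: 15.75
tool_pos: [0.592, 0.0708, 0.0995]
tcp_rot: [-0.054, -3.141, -0.0]
wrist_force: [1.2, -0.4, -0.1]
width: 0.319
grip_force: 21.8
```

```bash
python3 -c "
from h import *
cab(-.090,HY['white'],.1);s=bot.read_state();print(s['wrist_force'],s['torque'])
im,_,_,_=cam('top')
cv2.imwrite('pics/t11.png',cv2.resize(im[135:195,250:370,::-1],None,fx=6,fy=6,interpolation=2))
"
```

```text
shift [-0.02  0.24 -0.05] twist 0.0 | now [592.   70.8  99.5] yaw 178.0 tilt 0.01 q6 -83.6 t 15.8
[ 1.22711547 -0.44694356 -0.13408018] [-0.08004345 -0.24150312 -0.00028566]
```

View pics/t11.png

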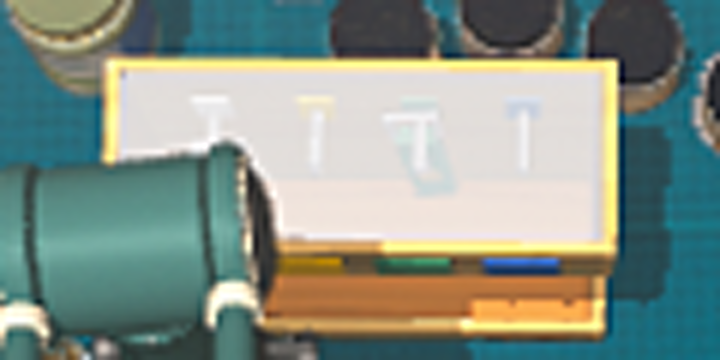

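The arm covers the white hook in this view, while green is still hanging. There's no contact force yet, so lower a little more and read it.

{"op": "step_arm", "data": {"motion": [[2.5,0,0,0.2,0],[2.5,0,0,0.4,0],[2.5,0,0,0.6,0],[2.5,0,0,0.6,0],[2.5,0,0,0.6,0]]}}

```text
time: 16.3
tool_pos: [0.5922, 0.0708, 0.0934]
tcp_rot: [0.054, 3.141, 0.0]
wrist_force: [1.2, -0.4, 1.5]
width: 0.313
grip_force: 21.4
```

```bash
python3 -c "
from h import *
cab(-.090,HY['white'],.1);s=bot.read_state();print(s['wrist_force'],s['torque'])
"
```

```text
shift [ 0.    0.24 -0.66] twist 0.0 | now [592.2  70.8  93.4] yaw 178.0 tilt 0.01 q6 -83.6 t 16.3
[ 1.24726567 -0.3658783   1.51265526] [-0.02642796 -0.45805416 -0.01610994]
```

Contact at arm height. Releasing white.

{"op": "step_arm", "data": {"motion": [[5,0,0,0,0],[5,0,0,0,0],[5,0,0,0,0],[5,0,0,0,0],[5,0,0,0,0],[5,4,0,0,0],[5,9,0,0,0],[5,14,0,-2,0],[5,14,-5,-6,0],[5,14,-7,-10,0],[5,14,-7,-10,0],[5,14,-7,-10,0]]}}

```text
time: 17.5
tool_pos: [0.4514, 0.0049, 0.1958]
tcp_rot: [0.057, 3.136, -0.0]
wrist_force: [0.1, 0.1, -0.3]
width: 0.585
grip_force: 0.0
```

```bash
python3 -c "
from h import *
for c in('green','white'):
  loop(c,.012,.16)
tag('yellow',(.47,.01));tag('blue',(.46,.13))
plan(.44,.02,.19,170.5)
"
```

```text
137 max [ 0.053 -0.017  0.128] min [-0.032 -0.046  0.015] y mean -0.031 slope 24.8
247 max [0.053 0.106 0.132] min [0.04  0.077 0.015] y mean 0.0928 slope 66.2
yellow LW 124 28 tail [0.4057 0.0222] grip [0.4166 0.0204] yaw -9.6
blue none
shift [0.9  1.35 0.14] twist 7.6 | now [448.5   6.2 191.4] yaw 178.1 tilt 0.2 q6 -90.5 t 17.7
```

White hangs centred. Yellow next.

{"op": "step_arm", "data": {"motion": [[5,3.2,1.3,5,7.7],[5,3.2,1.3,10,7.7],[5,3.2,1.3,15,7.7],[5,3.2,1.3,17.7,7.7],[5,3.2,1.3,18.7,7.7],[5,3.2,1.3,18.7,7.7],[5,3.2,1.3,18.7,7.7],[2.5,3.2,1.3,18.7,7.7],[2.5,3.2,1.3,18.7,7.7],[2.5,3.2,1.3,18.7,7.7],[2.5,3.2,1.3,18.7,7.7],[2.5,3.2,1.3,15,7.7],[2.5,3.2,1.3,11,7.7],[2.5,3.2,1.3,9,7.7],[2.5,3.2,1.3,9,7.7],[2.5,3.2,1.3,9,7.7]], "force": 20}}

```text
time: 19.3
tool_pos: [0.4184, 0.0197, 0.1037]
tcp_rot: [0.264, 3.129, 0.0]
wrist_force: [0.3, 0.0, -1.4]
width: 0.314
grip_force: 20.1
```

```bash
python3 -c "
from h import *
cab(-.19,HY['yellow'],.093)
im,d,K,M=cam('wrist','w12');m=mask(im,'yellow')[200:300,250:390];v,u=np.nonzero(m);print('tail row',v.min()+200,'cols',u.min()+250,u.max()+250)
"
```

```text
shift [-7.16  0.71  1.08] twist -7.7 | now [418.4  19.7 103.7] yaw 170.3 tilt 0.1 q6 -81.1 t 19.3
tail row 238 cols 286 348
```

{"op": "step_arm", "data": {"motion": [[2.5,-4,0.7,1.1,-7.7],[2.5,-7.2,0.7,1.1,-7.7],[2.5,-7.2,0.7,1.1,-7.7],[2.5,-7.2,0.7,1.1,-7.7]]}}

```text
time: 19.75
tool_pos: [0.4888, 0.0145, 0.0901]
tcp_rot: [-0.054, -3.136, -0.0]
wrist_force: [-0.1, -0.1, -0.9]
width: 0.315
grip_force: 20.1
```

```bash
python3 -c "
from h import *
cab(-.090,HY['yellow'],.012)
"
```

```text
shift [-10.17   0.03   7.76] twist -0.0 | now [488.8  14.5  90.1] yaw 178.0 tilt 0.28 q6 -89.2 t 19.8
```

{"op": "step_arm", "data": {"motion": [[2.5,-5,0,4,0],[2.5,-9,0,4,0],[2.5,-10.1,0,4,0],[2.5,-10.1,0,4.6,0],[2.5,-10.1,0,5.3,0],[2.5,-10.1,0,6,0],[2.5,-10.1,0,6.7,0],[2.5,-10.1,0,7.3,0],[2.5,-10.1,0,7.8,0],[2.5,-10.1,0,7.8,0],[2.5,-10.1,0,7.8,0]]}}

```text
time: 20.85
tool_pos: [0.5903, 0.0111, 0.0139]
tcp_rot: [-0.054, -3.139, -0.0]
wrist_force: [-4.3, -0.1, 1.8]
width: 0.318
grip_force: 22.2
```

```bash
python3 -c "
from h import *
cab(-.120,HY['yellow'],.1285)
loop('yellow',.05,.18)
"
```

```text
shift [ 3.040e+00  1.000e-02 -1.146e+01] twist 0.0 | now [590.3  11.1  13.9] yaw 178.0 tilt 0.11 q6 -89.4 t 20.9
62 max [0.047 0.046 0.085] min [-0.03   0.015  0.05 ] y mean 0.0365 slope 24.3
```

{"op": "step_arm", "data": {"motion": [[2.5,0.5,0,-2,0],[2.5,3,0,-6,0],[2.5,3,0,-10,0],[2.5,3,0,-11.7,0],[2.5,3,0,-11.7,0],[2.5,2.4,0,-12,0],[2.5,1.8,0,-12.3,0],[2.5,1.2,0,-12.6,0],[2.5,0.6,0,-12.6,0],[2.5,0,0,-12.6,0],[2.5,0,0,-12.6,0],[2.5,0,0,-11.6,0],[2.5,0,0,-10.6,0],[2.5,0,0,-9.6,0],[2.5,0,0,-8.8,0],[2.5,0,0,-8.3,0],[2.5,0,0,-8.3,0]]}}

```text
time: 22.6
tool_pos: [0.5909, 0.0111, 0.0966]
tcp_rot: [-0.054, -3.14, 0.0]
wrist_force: [-0.3, -0.1, 1.1]
width: 0.316
grip_force: 21.2
```

```bash
python3 -c "
from h import *
cab(-.090,HY['yellow'],.1);s=bot.read_state();print(s['wrist_force'],s['torque'])
"
```

```text
shift [ 0.08  0.02 -0.34] twist -0.0 | now [590.9  11.1  96.6] yaw 178.0 tilt 0.06 q6 -89.4 t 22.6
[-0.27139816 -0.12769551  1.09358644] [-0.02614515 -0.10966644  0.01767357]
```

{"op": "step_arm", "data": {"motion": [[2.5,0,0,0.2,0],[2.5,0,0,0.4,0],[2.5,0,0,0.4,0],[2.5,0,0,0.4,0]]}}

```text
time: 23.0
tool_pos: [0.5919, 0.0111, 0.0939]
tcp_rot: [0.054, 3.14, 0.0]
wrist_force: [1.4, -0.4, 2.0]
width: 0.315
grip_force: 21.2
```

```bash
python3 -c "
from h import *
cab(-.090,HY['yellow'],.1)
for i in range(3):
  s=bot.read_state();print(s['wrist_force'],s['torque']);bot.read_camera('top')
"
```

```text
shift [ 0.18  0.01 -0.61] twist 0.0 | now [591.9  11.1  93.9] yaw 178.0 tilt 0.08 q6 -89.4 t 23.0
[ 1.36320407 -0.39072257  1.98223943] [ 0.03057352 -0.52123195  0.02799363]
[ 2.02233008 -0.06392278  1.42809649] [-0.04712228 -0.50323445  0.00844374]
[2.20356253 0.34475344 2.12252481] [ 0.01676357 -0.51867451 -0.00670132]
```

{"op": "step_arm", "data": {"motion": [[5,0,0,0,0],[5,0,0,0,0],[5,0,0,0,0],[5,0,0,0,0],[5,0,0,0,0],[5,4,0,0,0],[5,9,0,0,0],[5,14,0,-4,0],[5,14,5,-8,0],[5,14,9,-10,0],[5,14,9,-10,0],[5,14,9,-10,0]]}}

```text
time: 24.35
tool_pos: [0.4556, 0.1073, 0.1952]
tcp_rot: [0.048, 3.137, 0.001]
wrist_force: [1.3, -0.1, -0.0]
width: 0.586
grip_force: 0.0
```

```bash
python3 -c "
from h import *
for c in('green','white','yellow'):
  loop(c,.012,.16)
tag('blue',(.46,.13))
im,d,K,M=cam('scene','s14');cv2.imwrite('pics/c14.png',cv2.resize(im[120:300,180:420,::-1],(720,540),interpolation=2))
plan(.409,.117,.0045,195)
"
```

```text
36 max [ 0.053 -0.014  0.074] min [-0.033 -0.037  0.016] y mean -0.0257 slope 14.8
201 max [0.053 0.107 0.131] min [0.043 0.079 0.014] y mean 0.0955 slope -37.7
few 0
blue LW 126 36 tail [0.3986 0.1175] grip [0.4092 0.1205] yaw 15.6
shift [ 4.42  1.11 18.71] twist -17.0 | now [453.4 104.6 191.4] yaw 178.0 tilt 0.2 q6 -78.0 t 24.6
```

View pics/c14.png

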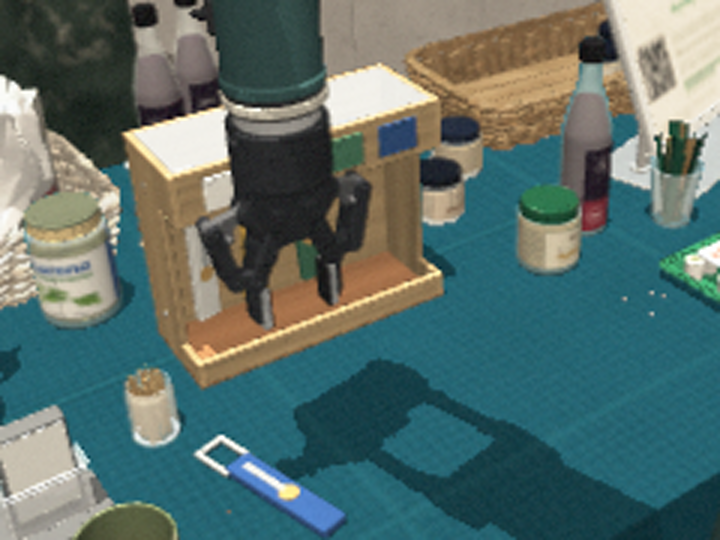

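White and green hang; yellow sits behind the gripper with a sliver visible at (238,232). Picking blue.

{"op": "step_arm", "data": {"motion": [[5,4.4,1.3,5,-17.2],[5,4.4,1.3,10,-17.2],[5,4.4,1.3,15,-17.2],[5,4.4,1.3,17.7,-17.2],[5,4.4,1.3,18.7,-17.2],[5,4.4,1.3,18.7,-17.2],[5,4.4,1.3,18.7,-17.2],[2.5,4.4,1.3,18.7,-17.2],[2.5,4.4,1.3,18.7,-17.2],[2.5,4.4,1.3,18.7,-17.2],[2.5,4.4,1.3,18.7,-17.2],[2.5,4.4,1.3,15,-17.2],[2.5,4.4,1.3,11,-17.2],[2.5,4.4,1.3,9,-17.2],[2.5,4.4,1.3,9,-17.2],[2.5,4.4,1.3,9,-17.2]], "force": 20}}

```text
time: 26.2
tool_pos: [0.4112, 0.1204, 0.1039]
tcp_rot: [-0.417, 3.112, 0.0]
wrist_force: [-0.6, 0.3, -1.6]
width: 0.316
grip_force: 20.2
```

```bash
python3 -c "
from h import *
loop('yellow',.012,.16)
cab(-.19,HY['blue'],.093)
im,d,K,M=cam('wrist','w15');m=mask(im,'blue')[200:300,250:390];v,u=np.nonzero(m);print('tail row',v.min()+200,'cols',u.min()+250,u.max()+250)
"
```

```text
9 max [0.053 0.048 0.078] min [0.051 0.041 0.017] y mean 0.0452 slope 87.4
shift [ -1.28 -24.13   0.97] twist 17.2 | now [410.2 120.2 102.7] yaw -164.8 tilt 0.04 q6 -92.3 t 26.2
tail row 236 cols 251 382
```

{"op": "step_arm", "data": {"motion": [[2.5,-1.3,-24.1,1,17.2],[2.5,-1.3,-24.1,1,17.2],[2.5,-1.3,-24.1,1,17.2],[2.5,-1.3,-24.1,1,17.2],[2.5,-1.3,-24.1,1,17.2],[2.5,-1.3,-24.1,1,17.2],[2.5,-1.3,-24.1,1,17.2]]}}

```text
time: 27.0
tool_pos: [0.4853, -0.1092, 0.0913]
tcp_rot: [-0.058, -3.137, -0.002]
wrist_force: [-0.3, -0.0, -1.2]
width: 0.316
grip_force: 20.3
```

```bash
python3 -c "
from h import *
cab(-.090,HY['blue'],.012)
loop('yellow',.012,.16);loop('green',.012,.16)
"
```

```text
shift [-10.09   0.02   7.89] twist -0.1 | now [ 485.3 -109.2   91.3] yaw 177.9 tilt 0.24 q6 -103.5 t 27.0
139 max [0.053 0.048 0.128] min [0.049 0.015 0.015] y mean 0.0317 slope 50.4
131 max [ 0.053 -0.016  0.127] min [-0.033 -0.046  0.014] y mean -0.031 slope 29.8
```

Yellow hangs. Tilting blue on the sill.

{"op": "step_arm", "data": {"motion": [[2.5,-5,0,4.1,0],[2.5,-9,0,4.1,0],[2.5,-10,0,4.1,0],[2.5,-10,0,4.7,0],[2.5,-10,0,5.4,0],[2.5,-10,0,6.1,0],[2.5,-10,0,6.8,0],[2.5,-10,0,7.4,0],[2.5,-10,0,7.9,0],[2.5,-10,0,7.9,0],[2.5,-10,0,7.9,0]]}}

```text
time: 28.2
tool_pos: [0.586, -0.1121, 0.014]
tcp_rot: [-0.054, -3.14, -0.001]
wrist_force: [-3.8, 0.9, 3.1]
width: 0.316
grip_force: 21.8
```

```bash
python3 -c "
from h import *
cab(-.120,HY['blue'],.1315)
loop('blue',.05,.18)
"
```

```text
shift [  3.03  -0.05 -11.75] twist -0.0 | now [ 586.  -112.1   14. ] yaw 178.0 tilt 0.07 q6 -101.3 t 28.2
83 max [ 0.042 -0.076  0.087] min [-0.03  -0.11   0.052] y mean -0.0911 slope 24.1
```

Same geometry as yellow, so the same lift, forward and lower moves.

{"op": "step_arm", "data": {"motion": [[2.5,0.5,0,-2,0],[2.5,3,0,-6,0],[2.5,3,0,-10,0],[2.5,3,0,-11.7,0],[2.5,3,0,-11.7,0],[2.5,2.4,0,-12,0],[2.5,1.8,0,-12.3,0],[2.5,1.2,0,-12.6,0],[2.5,0.6,0,-12.6,0],[2.5,0,0,-12.6,0],[2.5,0,0,-12.6,0],[2.5,0,0,-11.6,0],[2.5,0,0,-10.6,0],[2.5,0,0,-9.6,0],[2.5,0,0,-8.8,0],[2.5,0,0,-8,0],[2.5,0,0,-8,0],[2.5,0,0,-8,0]]}}

```text
time: 30.05
tool_pos: [0.5857, -0.1121, 0.0937]
tcp_rot: [-0.054, -3.139, -0.0]
wrist_force: [-0.0, 0.6, -0.2]
width: 0.315
grip_force: 20.4
```

```bash
python3 -c "
from h import *
cab(-.090,HY['blue'],.1);s=bot.read_state();print(s['wrist_force'],s['torque'])
"
```

```text
shift [-0.01 -0.06 -0.63] twist 0.0 | now [ 585.7 -112.1   93.7] yaw 178.0 tilt 0.13 q6 -101.3 t 30.1
[-0.04374777  0.5871115  -0.21064762] [-0.01320434 -0.0500832   0.01335557]
```

{"op": "step_arm", "data": {"motion": [[2.5,0,0,0.2,0],[2.5,0,0,0.4,0],[2.5,0,0,0.6,0],[2.5,0,0,0.6,0]]}}

```text
time: 30.45
tool_pos: [0.5879, -0.1124, 0.089]
tcp_rot: [0.054, 3.139, -0.001]
wrist_force: [2.8, -0.2, 2.0]
width: 0.316
grip_force: 20.3
```

```bash
python3 -c "
from h import *
cab(-.090,HY['blue'],.1);s=bot.read_state();print(s['wrist_force'],s['torque'])
loop('blue',.05,.19)
im,d,K,M=cam('scene','s16');cv2.imwrite('pics/c16.png',cv2.resize(im[120:270,220:420,::-1],(800,600),interpolation=2))
"
```

```text
shift [ 0.19 -0.03 -1.1 ] twist -0.0 | now [ 587.9 -112.4   89. ] yaw 178.0 tilt 0.14 q6 -101.3 t 30.4
[ 2.84328531 -0.20438281  1.96300621] [-0.08082343 -0.60173055 -0.05598368]
41 max [ 0.008 -0.078  0.159] min [-0.032 -0.103  0.132] y mean -0.088 slope 30.8
```

Contact on the hook. Releasing blue.

{"op": "step_arm", "data": {"motion": [[5,0,0,0,0],[5,0,0,0,0],[5,0,0,0,0],[5,0,0,0,0],[5,0,0,0,0],[5,4,0,0,0],[5,9,0,0,0],[5,14,0,-4,0],[5,14,0,-10,0],[5,14,5,-15,0],[5,14,10,-15,0],[5,14,15,-15,0],[5,14,20,-15,0],[5,14,25,-15,0],[5,14,30,-15,0],[5,14,34,-15,0],[5,14,34,-15,0],[5,14,34,-15,0]]}}

```text
time: 32.35
tool_pos: [0.4581, 0.2343, 0.2381]
tcp_rot: [-0.048, -3.141, 0.0]
wrist_force: [-0.7, -0.2, 0.7]
width: 0.587
grip_force: 0.0
```

```bash
python3 -c "
from h import *
for c in HY: print(c);loop(c,.012,.16)
plan(.45,.28,.25,180)
im,d,K,M=cam('wrist','w17');im2,_,_,_=cam('top','t17')
a=im2[135:200,240:370,::-1]
cv2.imwrite('pics/c17.png',np.vstack([cv2.resize(im[:,:,::-1],(520,325)),cv2.resize(a,(520,260),interpolation=2)]))
"
```

```text
white
203 max [0.053 0.107 0.126] min [0.043 0.077 0.014] y mean 0.0932 slope 65.4
yellow
130 max [0.053 0.053 0.128] min [-0.032  0.017  0.016] y mean 0.0326 slope 29.4
green
135 max [ 0.053 -0.015  0.128] min [-0.033 -0.047  0.016] y mean -0.031 slope 24.7
blue
158 max [ 0.053 -0.078  0.128] min [-0.032 -0.109  0.016] y mean -0.0942 slope 29.3
shift [ 1.01  4.87 -1.19] twist -2.0 | now [458.4 231.  238.1] yaw 178.0 tilt 0.05 q6 -64.0 t 32.5
```

View pics/c17.png

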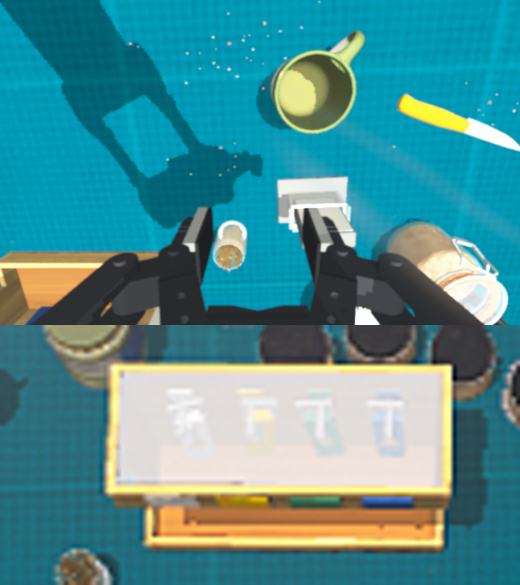

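All four tags hang (lower half, loops on the hooks). In the upper half the sleeve and block are at about (315,210), with the stick jar on one side and the mug nearer the robot. Measuring the block top, which should be at z≈0.110.

```bash
cat >> h.py <<'E'
def block(n,zr,near=(.52,.29)):
    im,d,K,M=cam(n);v,u=np.mgrid[0:400,0:640];uv=np.c_[u.ravel(),v.ravel()];P=pts(d,K,M,uv)
    s=(d.ravel()>0)&(np.hypot(P[:,0]-near[0],P[:,1]-near[1])<.07)&(P[:,2]>zr[0])&(P[:,2]<zr[1])
    Q=P[s];q=(Q[:,:2]*1000).astype(np.float32)
    if len(q)<8: print(n,'few');return
    print(n,len(q),cv2.minAreaRect(q),'mean',q.mean(0),'z',np.median(Q[:,2]).round(4))
    return Q
E
python3 -c "
from h import *
im,d,K,M=cam('top');print('top guess',onz(K,M,[[231,212],[231,252],[261,197]],.08))
block('top',(.1,.12));block('wrist',(.1,.12));Q=block('scene',(.1,.12));
Q=block('scene',(.065,.1))
if Q is not None: print(np.degrees(np.arctan(np.polyfit(Q[:,1],Q[:,0],1)[0])))
"
```

```text
top guess [[0.54838817 0.28643432 0.08      ]
 [0.39788113 0.28329984 0.08      ]
 [0.60330255 0.1726904  0.08      ]]
top 40 ((557.6422119140625, 289.0701904296875), (17.990079879760742, 30.028270721435547), 0.8475379943847656) mean [559.10803 287.63373] z 0.1098
wrist 431 ((557.0836791992188, 306.7294616699219), (60.076961517333984, 20.3604793548584), 89.80818939208984) mean [554.1738 323.0423] z 0.1092
scene 200 ((556.684814453125, 305.197021484375), (59.400169372558594, 23.28489875793457), 89.94389343261719) mean [554.6125  305.75583] z 0.1084
scene 293 ((549.8419799804688, 306.5411376953125), (61.298397064208984, 16.799009323120117), 78.31061553955078) mean [549.17755 306.22388] z 0.0834
0.7520934695855418
```

```bash
python3 -c "
from h import *
plan(.557,.306,.21,180)"
```

```text
shift [-9.57  7.77  2.84] twist -2.0 | now [458.6 231.8 238.4] yaw 178.0 tilt 0.01 q6 -63.9 t 32.9
```

{"op": "step_arm", "data": {"motion": [[8.4,-9.6,7.8,2.8,-2],[8.4,-9.6,7.8,2.8,-2],[8.4,-9.6,7.8,2.8,-2],[8.4,-9.6,7.8,2.8,-2],[8.4,-9.6,7.8,2.8,-2],[8.4,-9.6,7.8,2.8,-2]]}}

```text
time: 33.5
tool_pos: [0.5565, 0.3065, 0.2104]
tcp_rot: [0.001, -3.141, 0.001]
wrist_force: [0.5, -0.1, -0.4]
width: 0.983
grip_force: 0.0
```

```bash
python3 -c "
from h import *
Q=block('wrist',(.1,.12),(.557,.306));block('scene',(.1,.12),(.557,.306))
plan(.557,.306,.066,180)"
```

```text
wrist 2269 ((558.248291015625, 306.979736328125), (21.91498374938965, 59.4941291809082), 0.2570483386516571) mean [556.52985 306.99762] z 0.1097
scene 201 ((557.1110229492188, 305.30682373046875), (59.616127014160156, 23.52594566345215), 88.56890869140625) mean [554.5498  305.67462] z 0.1083
shift [-0.04 -0.05 14.5 ] twist 0.0 | now [556.5 306.5 211. ] yaw -180.0 tilt 0.03 q6 -63.4 t 33.6
```

{"op": "step_arm", "data": {"motion": [[8.4,0,0,5,0],[8.4,0,0,10,0],[8.4,0,0,13,0],[8.4,0,0,14.4,0],[8.4,0,0,14.4,0],[8.4,0,0,14.4,0],[5.5,0,0,14.4,0],[5.5,0,0,14.4,0],[5.5,0,0,14.4,0],[5.5,0,0,14.4,0]], "force": 40}}

```text
time: 34.6
tool_pos: [0.5589, 0.3078, 0.0692]
tcp_rot: [-0.001, 3.137, 0.003]
wrist_force: [0.0, 0.4, 8.1]
width: 0.698
grip_force: 42.7
```

```bash
python3 -c "
from h import *
for c in HY: loop(c,.012,.16)
plan(.557,.306,.066,180);s=bot.read_state();print(s['wrist_force'],s['width'],s['grip_force'])"
```

```text
259 max [0.053 0.108 0.132] min [0.041 0.077 0.014] y mean 0.0934 slope 48.1
131 max [0.053 0.046 0.128] min [0.047 0.014 0.016] y mean 0.0311 slope 57.9
146 max [ 0.053 -0.016  0.127] min [ 0.047 -0.047  0.016] y mean -0.031 slope 68.9
159 max [ 0.053 -0.078  0.129] min [ 0.046 -0.109  0.015] y mean -0.0935 slope -7.6
shift [ 0.2  -0.18  0.32] twist 0.0 | now [558.9 307.8  69.2] yaw -180.0 tilt 0.26 q6 -63.4 t 34.8
[-0.72657643 -1.11947472  6.70198176] 0.6965541932364379 42.656795382499695
```

{"op": "step_arm", "data": {"motion": [[5.5,0,0,-2,0],[5.5,0,0,-5,0],[5.5,0,0,-9,0],[5.5,0,0,-13,0],[5.5,0,0,-13,0],[5.5,0,0,-13,0]]}}

```text
time: 35.4
tool_pos: [0.5581, 0.3077, 0.1988]
tcp_rot: [-0.001, 3.138, 0.003]
wrist_force: [0.1, 0.3, -1.6]
width: 0.694
grip_force: 45.0
```

```bash
cat >> h.py <<'E'
def slab(n,zr,near,r=.05):
    im,d,K,M=cam(n);v,u=np.mgrid[0:400,0:640];uv=np.c_[u.ravel(),v.ravel()];P=pts(d,K,M,uv)
    s=(d.ravel()>0)&(np.hypot(P[:,0]-near[0],P[:,1]-near[1])<r)&(P[:,2]>zr[0])&(P[:,2]<zr[1])
    return P[s],im.reshape(-1,3)[s]
E
python3 -c "
from h import *
block('wrist',(.22,.25),(.557,.307));block('scene',(.15,.18),(.557,.307));
P,_=slab('scene',(.14,.19),(.557,.307));print(np.polyfit(P[:,2],P[:,0],1),P.mean(0))
P,_=slab('top',(.05,.065),(.557,.307),.07);print('rim',len(P),cv2.minAreaRect((P[:,:2]*1000).astype(np.float32)))
P,_=slab('wrist',(.05,.065),(.557,.307),.07);print('rim',len(P),cv2.minAreaRect((P[:,:2]*1000).astype(np.float32)) if len(P) else '')
plan(.557,.3065,.195,0)"
```

```text
wrist 16234 ((556.513427734375, 307.6229248046875), (25.840843200683594, 119.03502655029297), 0.05205743387341499) mean [552.01056 308.24808] z 0.239
scene 290 ((547.7119750976562, 306.5898742675781), (61.480194091796875, 16.486743927001953), 77.32974243164062) mean [547.2992 306.5202] z 0.165
[-3.78120941e-04  5.46662299e-01] [0.54659941 0.30578865 0.16631618]
rim 55 ((557.95654296875, 305.36029052734375), (33.95191955566406, 78.29498291015625), 4.902932167053223)
rim 1635 ((557.3485717773438, 307.11541748046875), (35.640892028808594, 78.05284118652344), 0.8319293260574341)
shift [-0.11  0.   -0.09] twist -180.0 | now [555.9 306.5 194.1] yaw -180.0 tilt 0.21 q6 -63.4 t 35.6
```

Block lifted and upright, 0.13 m above its seat. Turning it half round.

{"op": "step_arm", "data": {"motion": [[5.5,0,0,0,90],[5.5,0,0,0,90],[5.5,0,0,0,90],[5.5,0,0,0,90],[5.5,0,0,0,90],[5.5,0,0,0,90],[5.5,0,0,0,90],[5.5,0,0,0,90],[5.5,0,0,0,90],[5.5,0,0,0,90],[5.5,0,0,0,90],[5.5,0,0,0,90]]}}

```text
time: 36.85
tool_pos: [0.5564, 0.3067, 0.1947]
tcp_rot: [-2.22, -2.222, 0.004]
wrist_force: [-0.4, 0.7, -2.2]
width: 0.694
grip_force: 44.9
```

{"op": "step_arm", "data": {"motion": [[5.5,0,0,0,90],[5.5,0,0,0,90],[5.5,0,0,0,90],[5.5,0,0,0,90],[5.5,0,0,0,90],[5.5,0,0,0,90],[5.5,0,0,0,90],[5.5,0,0,0,90],[5.5,0,0,0,90],[5.5,0,0,0,90],[5.5,0,0,0,90],[5.5,0,0,0,90],[5.5,0,0,0,90]]}}

```text
time: 38.15
tool_pos: [0.5567, 0.3069, 0.1956]
tcp_rot: [3.141, 0.006, -0.002]
wrist_force: [0.5, -0.3, -2.0]
width: 0.696
grip_force: 44.9
```

```bash
python3 -c "
from h import *
P,C=slab('scene',(.14,.19),(.557,.307));print(np.polyfit(P[:,2],P[:,0],1),P.mean(0),np.median(C,0),np.degrees(np.arctan(np.polyfit(P[:,1],P[:,0],1)[0])),P[:,1].min(),P[:,1].max())
plan(.5577,.307,.195,0)"
```

```text
[-0.0035751   0.54801646] [0.54742192 0.30779271 0.16629962] [162.  43.  41.] 1.4351841720372631 0.27607283778762404 0.3362744312484679
shift [ 0.09 -0.    0.07] twist 0.2 | now [556.8 306.9 195.8] yaw 0.2 tilt 0.05 q6 116.4 t 38.2
```

Red now faces the front and the block is centred over the sleeve to within 1 mm. Lowering slowly.

{"op": "step_arm", "data": {"motion": [[5.5,0,0,3,0],[5.5,0,0,6,0],[5.5,0,0,7.5,0],[5.5,0,0,8.5,0],[5.5,0,0,9.3,0],[5.5,0,0,10,0],[5.5,0,0,10.7,0],[5.5,0,0,11.3,0],[5.5,0,0,11.9,0],[5.5,0,0,12.4,0],[5.5,0,0,12.4,0],[5.5,0,0,12.4,0]]}}

```text
time: 39.4
tool_pos: [0.5571, 0.307, 0.0723]
tcp_rot: [3.142, 0.001, -0.0]
wrist_force: [0.2, 0.5, -0.4]
width: 0.697
grip_force: 44.9
```

```bash
python3 -c "
from h import *
P,C=slab('scene',(.09,.14),(.557,.307));print(P[:,2].max(),np.percentile(P[:,2],95))
plan(.5577,.307,.07,0);s=bot.read_state();print(s['wrist_force'],s['torque'])"
```

```text
0.13999197966693055 0.1331913997769467
shift [0.06 0.01 0.25] twist 0.0 | now [557.1 307.1  72.5] yaw 0.0 tilt 0.01 q6 116.6 t 39.5
[ 0.11344702 -0.63943821 -1.03355927] [-0.02399574  0.05313366 -0.01289467]
```

{"op": "step_arm", "data": {"motion": [[5.5,0,0,0.2,0],[5.5,0,0,0.4,0],[5.5,0,0,0.5,0],[5.5,0,0,0.5,0]]}}

```text
time: 39.85
tool_pos: [0.5576, 0.3073, 0.0693]
tcp_rot: [-3.141, -0.001, -0.002]
wrist_force: [-2.3, -0.8, 8.4]
width: 0.697
grip_force: 45.6
```

{"op": "step_arm", "data": {"motion": [[8.4,0,0,0,0],[8.4,0,0,0,0],[8.4,0,0,0,0],[8.4,0,0,0,0],[8.4,0,0,-2,0],[8.4,0,0,-5,0],[8.4,0,0,-10,0],[8.4,0,0,-15,0],[8.4,0,0,-15,0]]}}

```text
time: 40.75
tool_pos: [0.5618, 0.3095, 0.2272]
tcp_rot: [-3.134, -0.001, -0.022]
wrist_force: [0.6, -0.3, 1.2]
width: 0.983
grip_force: 0.0
```

```bash
python3 -c "
from h import *
block('top',(.1,.125),(.557,.306));block('scene',(.1,.125),(.557,.306))
P,C=slab('scene',(.07,.105),(.557,.307));print(np.median(C,0),np.polyfit(P[:,2],P[:,0],1))
for c in HY: loop(c,.012,.16)
P,C=slab('scene',(.0,.15),(.603,.173),.06);P=P[P[:,2]>.03];print('jar',P.mean(0))
"
```

```text
top 95 ((558.1481323242188, 305.9897155761719), (58.185699462890625, 20.051910400390625), 89.6844482421875) mean [557.9561  306.20358] z 0.1096
scene 205 ((556.4744262695312, 306.6054992675781), (60.091522216796875, 22.4127140045166), 89.50786590576172) mean [554.272  307.8566] z 0.1082
[164.  44.  41.] [-0.00321172  0.54925027]
248 max [0.053 0.107 0.131] min [0.041 0.078 0.013] y mean 0.0938 slope 2.7
137 max [0.053 0.048 0.127] min [0.048 0.016 0.016] y mean 0.0317 slope -61.6
132 max [ 0.053 -0.016  0.128] min [-0.032 -0.047  0.015] y mean -0.0311 slope 26.8
153 max [ 0.053 -0.081  0.128] min [ 0.045 -0.109  0.015] y mean -0.0949 slope 44.8
jar [0.60410281 0.18682574 0.04990881]
```

The block is home (top at z≈0.109, same as at the start), upright and red to the front. All four tags hang and the gripper is clear. Handing in.

```bash
python3 -c "
from h import *
print(bot.finish_job())"
```

```text
the job is handed in; nothing more can be done
None
```

The job is handed in at about 41 s of robot time: all four tags hang on the hooks of their own colour, the status block is fully home with its red side to the front, and the gripper is clear; no verdict was returned.

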